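# Find the tired spring mount on a machine sub-frame and fold its service tag down

## Task

One of the three spring mounts on the aluminium sub-frame has gone soft. With a fingertip, gently press each mount's round pad about half-way down and let it come back up, going in turn from the mount on the robot's left to the one on its right, to feel which is the softest; then push the hinged service tag of that softest mount down flat, to mark it for replacement. Leave the other two tags standing and do not pick up or shift anything that lies on the bench.

Things in the scene. Friction and masses are not known exactly. Their poses are not given: they have to be found in the camera images.
- frame: Sub-frame of a small machine, fixed to the bench: two aluminium T-slot rails 30 x 30 mm, 440 mm long, lying along the frame's y axis at x = -55 and +55 mm, joined at both ends by 30 mm cross bars. Origin on the bench surface under its centre; z up. Rail tops are 30 mm above the bench. Left and right mounts stand on the far rail (x = +55 mm), the middle one on the near rail (x = -55 mm); left is the robot's left (+y). It may be turned up to 0.18 rad.
- plate_left: Steel base plate of the left mount, 72 x 29 x 4 mm, screwed on the rail; turned as the frame, x away from the robot. Origin: centre of its underside, 30 mm above the bench. One of three mounts that look alike stands on it: coil spring, round pad centred over this origin, and hinged tag on the robot's side (-x). Which mount is soft changes from start to start.
- plate_middle: Steel base plate of the middle mount, 72 x 29 x 4 mm, screwed on the rail; turned as the frame, x away from the robot. Origin: centre of its underside, 30 mm above the bench. One of three mounts that look alike stands on it: coil spring, round pad centred over this origin, and hinged tag on the robot's side (-x). Which mount is soft changes from start to start.
- plate_right: Steel base plate of the right mount, 72 x 29 x 4 mm, screwed on the rail; turned as the frame, x away from the robot. Origin: centre of its underside, 30 mm above the bench. One of three mounts that look alike stands on it: coil spring, round pad centred over this origin, and hinged tag on the robot's side (-x). Which mount is soft changes from start to start.
- pad_1 (a joint): How far one mount's pad is down, m: 0 up (at rest), 0.014 fully down; springs back. Flat rubber disc 39 mm across on a 42 mm steel cap; top 48 mm above its plate's origin (78 mm above the bench) at rest. Force grows evenly: 9 mm down takes about 4 N on the softest, about 7 and 11 N on the others. Pads 1, 2, 3 stand left, middle, right in any order.
- pad_2 (a joint): How far one mount's pad is down, m: 0 up (at rest), 0.014 fully down; springs back. Flat rubber disc 39 mm across on a 42 mm steel cap; top 48 mm above its plate's origin (78 mm above the bench) at rest. Force grows evenly: 9 mm down takes about 4 N on the softest, about 7 and 11 N on the others. Pads 1, 2, 3 stand left, middle, right in any order.
- pad_3 (a joint): How far one mount's pad is down, m: 0 up (at rest), 0.014 fully down; springs back. Flat rubber disc 39 mm across on a 42 mm steel cap; top 48 mm above its plate's origin (78 mm above the bench) at rest. Force grows evenly: 9 mm down takes about 4 N on the softest, about 7 and 11 N on the others. Pads 1, 2, 3 stand left, middle, right in any order.
- tag_r (a joint): Angle of one mount's tag, rad: 0 stands 0.70 (40 degrees) above level, sloping up to -x; 0.70 flat, top face 40 mm above the bench. Starts at 0 to 0.1; stiff (0.04 N m), stays put. Bare aluminium, 32 mm wide, 3 mm thick, ends 46 mm from its hinge line, which runs along y, 34 mm to -x of its plate's origin and 8.5 mm above it. Tags r, s, t: any order, not that of the pads.
- tag_s (a joint): Angle of one mount's tag, rad: 0 stands 0.70 (40 degrees) above level, sloping up to -x; 0.70 flat, top face 40 mm above the bench. Starts at 0 to 0.1; stiff (0.04 N m), stays put. Bare aluminium, 32 mm wide, 3 mm thick, ends 46 mm from its hinge line, which runs along y, 34 mm to -x of its plate's origin and 8.5 mm above it. Tags r, s, t: any order, not that of the pads.
- tag_t (a joint): Angle of one mount's tag, rad: 0 stands 0.70 (40 degrees) above level, sloping up to -x; 0.70 flat, top face 40 mm above the bench. Starts at 0 to 0.1; stiff (0.04 N m), stays put. Bare aluminium, 32 mm wide, 3 mm thick, ends 46 mm from its hinge line, which runs along y, 34 mm to -x of its plate's origin and 8.5 mm above it. Tags r, s, t: any order, not that of the pads.
- spare_spring: Loose spare coil spring, 28 mm across, 31 mm tall, standing on the bench inside the frame; origin under its middle. Leave alone.
- angle_bracket: Loose aluminium angle bracket, 28 x 28 x 28 mm, on the bench inside the frame; origin under its middle. Leave alone.
- screwdriver: Loose screwdriver, 190 mm, lying left of the frame; origin under its middle. Leave alone.
- side_cutters: Loose side cutters with black grips, 150 mm, lying right of the frame; origin under its middle. Leave alone.
- solder_spool: Loose spool of solder, 54 mm across, 44 mm tall, standing beyond the frame; origin under its middle. Leave alone.
- flux_jar: Loose amber jar, 52 mm across, 55 mm tall, standing beyond the frame; origin under its middle. Leave alone.
- driver_board: Loose circuit board on a black block, 50 x 70 x 32 mm, on the robot's side of the frame; origin under its middle. Leave alone.
- marker: Loose marker pen, 135 mm, lying on the robot's side of the frame; origin under its middle. Leave alone.

How it is judged (in metres and radians):
On the way, in this order (a step that is already met when the one before it is completed fails the run):
1. the pad of the left mount is pressed down by more than 5 mm (value of joint any of pad_1, pad_2, pad_3 above 0.005 m and y of the grasp point in the frame of frame above 0.08 m), for 0.05 s.
2. then the pad of the middle mount is pressed down by more than 5 mm (value of joint any of pad_1, pad_2, pad_3 above 0.005 m and y of the grasp point in the frame of frame between -0.08 and 0.08 m), for 0.05 s.
3. then the pad of the right mount is pressed down by more than 5 mm (value of joint any of pad_1, pad_2, pad_3 above 0.005 m and y of the grasp point in the frame of frame below -0.08 m), for 0.05 s.
4. then the tag of the softest mount is folded down to within 0.16 rad of flat (value of joint tag_r above 0.54 rad), for 0.2 s.
At the end, for the whole second after the job is handed in: The tag of the softest mount is down within 0.16 rad (9 degrees) of flat, the two other tags still stand (turned to less than 0.25 rad), and all three pads are back up (within 2 mm) (value of joint tag_r above 0.54 rad and value of joint each of tag_s, tag_t below 0.25 rad and value of joint each of pad_1, pad_2, pad_3 below 0.002 m); the robot touches nothing.
It fails at once if the tag of a mount that is not the softest is pushed beyond 0.25 rad (value of joint any of tag_s, tag_t above 0.25 rad).
It fails at once if the fingers push on anything with more than 40 N (contact force between the fingers and anything else above 40 N).
It fails at once if a loose thing on the bench is picked up or shifted by more than 20 mm (distance of any of spare_spring, angle_bracket, screwdriver, side_cutters, solder_spool, flux_jar, driver_board, marker from where it was at the start of the episode above 0.02 m).
It also fails if it takes over 50 s, if anything falls off the work surface, if the arm or the gripper's body presses on something with over 40 N, if the wrist force passes 120 N, or if a joint passes its speed limit or range.

## Robot

A 6-joint arm with a two-finger parallel gripper is mounted at the origin on the work surface. World frame = base frame: x ahead of the robot, y to its left, z up, the work surface at z = 0. Lengths are in mm, angles in degrees, forces in N, time in s.
With the tool pointing down it reaches from about 325 to 925 mm from the base axis. Payload 3.1 kg.
Tool frame: the origin (TCP) lies at the very end of the fingers, on their centre line; the grasp point (between the pads) lies grasp_offset behind it (grasp_offset is the distance from the TCP to the grasp point, in mm); z points along the fingers, x is the direction in which the jaws open and shut, and the axes are right-handed (so a half turn about z gives the same grasp; the last joint's range is limited). The gripper opens to 85 mm and grips with 20 to 120 N. Pads are 22 mm wide; open, the fingers measure 114 mm over their backs; the gripper's body (76 mm by 85 mm) begins 54 mm behind the grasp point. The pads swing forward as they close: fully open they stand 13 mm farther back than shut.
Start: joints at [64.332, 12.427, 92.441, -0, 75.132, -6.429], TCP at [205.935, 590.11, 231.3] pointing down, gripper open.
Joint ranges: [-157.48, 157.48], [-44.54, 120.13], [17.64, 146.25], [-64.5, 244.5], [7.68, 150.69], [-147.95, 147.95]. Speed limits (degrees/s): [159.86, 159.86, 180, 180, 180, 180].

## Interface

Orientations are given as [roll, pitch, yaw] about the fixed x, y, z axes, in that order (R = Rz(yaw) Ry(pitch) Rx(roll)).
In Python, from station import * gives the robot as it stands. Calls block until the motion is done:
- goto(position, orientation): joint-space move of the TCP to a pose.
- move_l(position, attitude=None, speed=150): straight line of the TCP; attitude=None keeps the orientation; speed is the mean speed in mm/s.
- move_j(angles): joint-space move.
- grip(opening, squeeze=None): finger opening in mm; squeeze is the grip in N (None keeps the last); returns when the fingers have stopped.
- wait(seconds).
- solve_ik(position, orientation): joint angles nearest the present ones, or None.
- get_obs(): the state.
- get_image(name): name is "side" or "top" or "wrist"; returns the picture (480x640x3 uint8, red, green, blue); there is no depth.
- get_calibration(name): a dict with "fx", "fy", "cx", "cy" (pixels), "R" (3x3) and "t" (3): a world point X has camera coordinates R X + t; the wrist camera has in their place "mount" (4x4, takes a point from camera to tool coordinates, whose origin is the TCP and whose axes are the tool frame's). Camera axes: x right, y down, z forward; pixel columns grow to the right and rows downward; lengths in mm; the calibration is good to about 2 mm. The wrist camera is an equidistant fisheye: a pixel r from the principal point sees the ray r / f radians off the axis. A picture is of the moment at which its call begins: read the wrist's pose just before it. get_calibration takes no time and is no camera call.
A pose or a line that the arm cannot do raises Unreachable and nothing moves.
- sign_off(): hands the job in, once; it reports no verdict.
Trained networks look in the newest picture that a camera, given by its name, has taken for a name from the list of things; names that differ only in an ending like _2 or _b are one class to them, and where a whole thing is asked for, a point or a joint stands for the part that bears it (a point fixed in the world has none). Each returns a list of dicts, best first, with "score" (0 to 1); they miss things now and then, are a little off and sometimes report something else, mostly with a low value. They report only what shows in the picture. A call takes as long as a camera call.
- spot_in(name, camera): "extent" ([centre column, centre row, width, height] in pixels, round what is visible of it).
- regions_of(name, camera): "region" (480x640 bool, what is visible of it) and "extent" ([centre column, centre row, width, height] in pixels, round what is visible of it).
The state is a dict: "t": time; "joint_pos": joint angles; "qvel": joint speeds; "effort": joint torques, N m; "tcp_pos": TCP position; "ee_rot": TCP orientation; "wrist_force": force on the tool from outside, world axes, zero at the start; "moment": the same for the moment, N m; "grip_width": finger opening in mm.
Only numpy, scipy, OpenCV 4.12 (cv2) and the standard library are available. Lean on these libraries where they do the work, as an engineer would, in place of code of your own. Each camera call takes 0.05 s, during which the arm holds its last target.

## Working session

There is one attempt and no reset: what is moved stays moved. The work goes in short steps, each a Python script; the robot and the scene stay as the last script left them, time stands still between calls to the robot, and variables do not carry over. Pictures are saved under pics/ and viewed, and the job is handed in when it is done.

```bash
mkdir -p pics; ls; python3 - <<'E'
from station import *
import cv2
o=get_obs(); print(o)
for n in("top","side"):
    cv2.imwrite(f"pics/{n}0.png",get_image(n)[:,:,::-1]); print(n,get_calibration(n))
    for k in("plate_left","pad_1","tag_r","frame"):
        print(k,[(round(d["score"],2),[round(float(v)) for v in d["extent"]]) for d in spot_in(k,n)])
print(get_calibration("wrist"))
E
```

```text
pics
{'t': 0.0, 'joint_pos': array([ 6.43314183e+01,  1.24782603e+01,  9.25292259e+01, -1.14277279e-03,
        7.51313594e+01, -6.42875932e+00]), 'qvel': array([-0.04664045, -0.01070462,  0.01266078, -0.0635719 ,  0.04414701,
        0.094297  ]), 'effort': array([ 1.65369752e-04, -3.96830499e+01, -3.03864133e+01, -5.61773766e-05,
        9.60534235e-03,  7.87824632e-06]), 'tcp_pos': array([205.58131566, 589.35426719, 229.94518777]), 'ee_rot': array([-1.79985551e+02,  1.38096104e-01,  7.07604896e+01]), 'wrist_force': array([ 0.29373465, -0.22753297,  0.32674068]), 'moment': array([-0.01241325,  0.04977561, -0.00296766]), 'grip_width': 85.66113998547308}
top {'fx': 567.0408106189926, 'fy': 567.0408106189926, 'cx': 326.2900578137157, 'cy': 237.85223476400392, 'R': array([[ 1.98565893e-02, -9.99802507e-01,  8.14723747e-04],
       [-9.82492073e-01, -1.96637638e-02, -1.85263768e-01],
       [ 1.85243200e-01,  2.87824692e-03, -9.82688492e-01]]), 't': array([   6.7762901 ,  523.70897682, 1193.42291477])}
plate_left [(0.76, [249, 208, 33, 15])]
pad_1 [(0.82, [250, 207, 24, 21]), (0.73, [37
[... 555 characters left out ...]
22, 19]), (0.68, [288, 198, 18, 17]), (0.68, [296, 253, 17, 17]), (0.39, [337, 424, 50, 44])]
tag_r [(0.65, [362, 277, 14, 8]), (0.58, [277, 271, 21, 12]), (0.5, [270, 215, 16, 5])]
frame [(0.71, [317, 261, 182, 135]), (0.2, [330, 276, 12, 13])]
{'fx': 371.64829954431775, 'fy': 371.64829954431775, 'cx': 324.7890473052961, 'cy': 242.08131170015355, 'mount': array([[ 9.99999860e-01, -4.19412137e-04,  3.21194193e-04,
        -7.61998823e-01],
       [ 2.99899994e-04,  9.51247947e-01,  3.08427065e-01,
        -7.98550304e+01],
       [-4.34893371e-04, -3.08426925e-01,  9.51247940e-01,
        -1.41658776e+02],
       [ 0.00000000e+00,  0.00000000e+00,  0.00000000e+00,
         1.00000000e+00]])}
```

```bash
python3 - <<'E'
import cv2
a=cv2.imread("pics/top0.png")[150:330,180:450]; cv2.imwrite("pics/top0c.png",cv2.resize(a,None,fx=2.9,fy=2.9,interpolation=2))
a=cv2.imread("pics/side0.png")[170:350,200:440]; cv2.imwrite("pics/side0c.png",cv2.resize(a,None,fx=3.3,fy=3.3,interpolation=2))
E
```

```text
(no output)
```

View pics/top0.png

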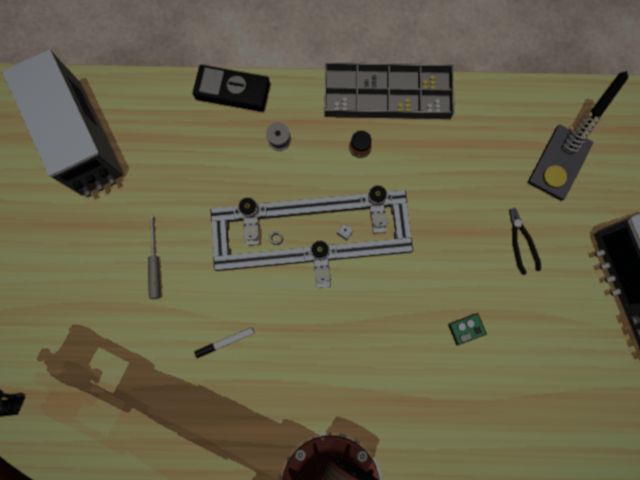

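```bash
cat > h.py <<'E'
import numpy as np
from station import *
def ray_z(cal,u,v,z):
    d=cal["R"].T@np.array([(u-cal["cx"])/cal["fx"],(v-cal["cy"])/cal["fy"],1]); c=-cal["R"].T@cal["t"]
    return c+d*(z-c[2])/d[2]
def tri(c1,p1,c2,p2):
    A=[];b=[]
    for c,(u,v) in((c1,p1),(c2,p2)):
        for m,q in((0,(u-c["cx"])/c["fx"]),(1,(v-c["cy"])/c["fy"])):
            A.append(c["R"][m]-q*c["R"][2]); b.append(q*c["t"][2]-c["t"][m])
    return np.linalg.lstsq(np.array(A),np.array(b),rcond=None)[0]
def proj(c,X):
    p=c["R"]@np.array(X)+c["t"]; return p[:2]/p[2]*c["fx"]+[c["cx"],c["cy"]]
E
python3 - <<'E'
from h import *
T=get_calibration("top");S=get_calibration("side")
for n,a,b in(("L",(250,207),(288,198)),("M",(318,251),(296,253)),("R",(378,194),(379,259))):
    print(n,ray_z(T,*a,78).round(1),ray_z(S,*b,78).round(1),tri(T,a,S,b).round(1))
for n,a,b in(("L",(251,230),(270,215)),("M",(325,274),(277,271)),("R",(378,217),(362,277))):
    print(n,ray_z(T,*a,55).round(1),tri(T,a,S,b).round(1))
E
```

```text
L [582.5 183.3  78. ] [581.8 185.1  78. ] [581.5 183.4  79.5]
M [489.2  34.2  78. ] [487.6  25.5  78. ] [491.8  33.9  68.6]
R [617.1 -93.2  78. ] [610.1 -96.8  78. ] [617.  -92.7  71.4]
L [536.5 182.1  55. ] [532.6 183.7  54.7]
M [443.   18.4  55. ] [438.6  20.   62. ]
R [571.2 -95.4  55. ] [570.  -94.6  50.1]
```

View pics/top0c.png

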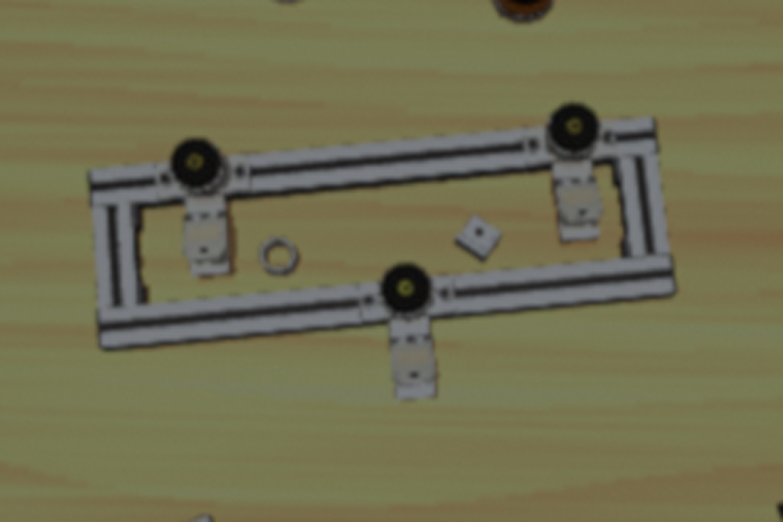

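View pics/side0c.png

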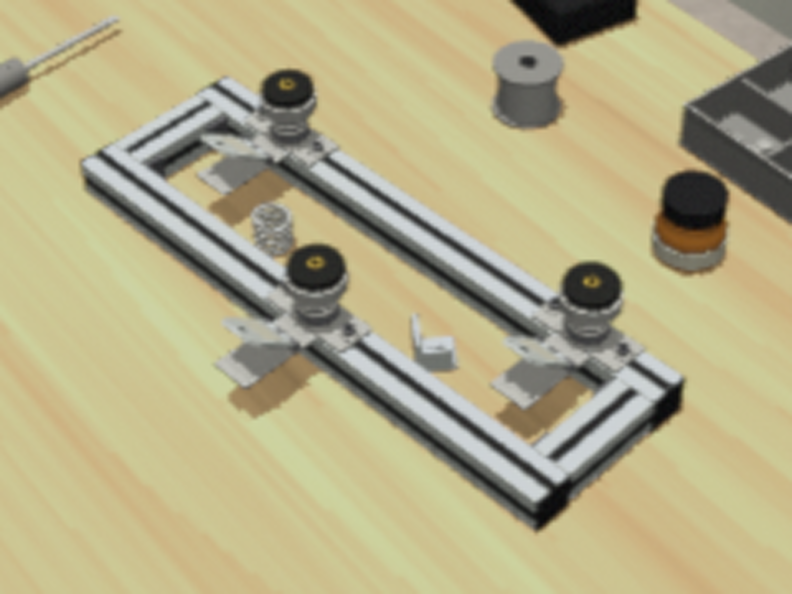

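The top and side views show three black pads with gold dots. In top-image pixels the left pad is at about (247,205), the middle at (320,250) and the right at (378,193), with the tags on the near side. I'll compute positions from the dots and compare them with the frame geometry.

```bash
python3 - <<'E'
from h import *
T=get_calibration("top");S=get_calibration("side")
P=[]
for n,a,b in(("L",(247.2,205.5),(287,195.5)),("M",(319.7,249.7),(295.8,249.7)),("R",(377.9,193.4),(379.1,255.5))):
    x,y=ray_z(T,*a,78),ray_z(S,*b,78); P.append((x+y)/2)
    print(n,x.round(1),y.round(1),tri(T,a,S,b).round(1))
d=P[0]-P[2]; yaw=np.arctan2(-d[0],d[1]); print("yaw",np.degrees(yaw))
c,s=np.cos(yaw),np.sin(yaw)
for p in P: # frame x relative to L
    e=p-P[1]; print("frame rel. middle",(c*e[0]+s*e[1]).round(1),(-s*e[0]+c*e[1]).round(1))
print(solve_ik(P[0]+[0,0,60],[180,0,90+np.degrees(yaw)]),solve_ik(P[2]+[0,0,60],[180,0,90+np.degrees(yaw)]))
# frame corners check via top z=30: outer corners in crop
for u,v in((90,172),(655,118),(674,293),(100,348)):
    q=ray_z(T,180+u/2.9,150+v/2.9,30); print(q.round(1))
E
```

```text
L [585.7 189.5  78. ] [585.4 194.2  78. ] [583.6 189.3  82.3]
M [492.   30.7  78. ] [493.2  33.8  78. ] [491.3  30.7  81.6]
R [618.4 -92.9  78. ] [617.3 -89.4  78. ] [616.3 -92.   81.2]
yaw 6.505805614875266
frame rel. middle 110.5 148.1
frame rel. middle 0.0 0.0
frame rel. middle 110.5 -136.8
[ 1.16179060e+01  1.66581385e+01  9.78632106e+01 -2.54444375e-14
  6.54786510e+01 -8.48878996e+01] [ -14.82829063   17.59355192   96.66836726    0.           65.73808082
 -111.33409625]
[587.1 277.4  30. ]
[ 639.1 -160.4   30. ]
[ 501.1 -174.1   30. ]
[450.1 261.9  30. ]
```

The frame-x offset comes out at 110.5 mm against a nominal 110, with a yaw of 6.5°. Both agree, so I'll press the left pad in steps.

```bash
cat >> h.py <<'E'
YAW=6.5
PADS={"L":(585.5,191.),"M":(492.4,31.8),"R":(618,-91.5)}
def press(n,maxd=8.0):
    x,y=PADS[n]
    ori=[180,0,YAW+90]
    goto([x,y,130],ori)
    move_l([x,y,88],speed=80); wait(.3)
    f0=np.mean([ (wait(.02),get_obs()["wrist_force"][2])[1] for _ in range(5)]); o=get_obs()
    print(n,"t",round(o["t"],2),"f0",f0,"tcp",o["tcp_pos"].round(2))
    pts=[]; 
    for z in np.arange(80,62,-1.5):
        move_l([x,y,z],speed=25); wait(.1)
        fs=[]
        for _ in range(4): o=get_obs(); fs.append(o["wrist_force"][2]-f0); wait(.02)
        f=np.mean(fs); zz=o["tcp_pos"][2]; pts.append((zz,f)); print("  cmd",z,"z",zz.round(2),"f",f.round(2))
        if f>14 or 78-zz>maxd: break
    p=np.array([q for q in pts if q[1]>1.0])
    if len(p)>1:
        k=np.polyfit(p[:,0],p[:,1],1); print("  k N/mm",-k[0],"zero at z",-k[1]/k[0])
    move_l([x,y,90],speed=60); wait(.2)
    o=get_obs(); print("  after: t",round(o["t"],2),"f",o["wrist_force"][2]-f0)
    move_l([x,y,130])
E
python3 - <<'E'
from h import *
grip(0)
x,y=PADS["L"]
goto([x,y,200],[180,0,YAW+90]); o=get_obs(); print(o["t"],o["tcp_pos"],o["grip_width"])
press("L")
E
```

```text
3.2583 [585.24942133 191.8584172  200.09204014] -0.23458090803890355
L t 4.7 f0 -0.029310050625806428 tcp [585.77 191.04  88.42]
  cmd 80.0 z 80.1 f -0.3
  cmd 78.5 z 78.52 f 0.11
  cmd 77.0 z 77.28 f 1.75
  cmd 75.5 z 75.74 f 2.25
  cmd 74.0 z 74.22 f 3.47
  cmd 72.5 z 72.74 f 4.0
  cmd 71.0 z 71.29 f 5.35
  cmd 69.5 z 70.0 f 6.24
  k N/mm 0.6285225092775724 zero at z 79.66308346387758
  after: t 8.94 f 0.008290090564717741
```

Left shows about 6.2 N at 8 mm, which matches the middle-stiffness spring. Next are the middle and right mounts.

```bash
python3 - <<'E'
from h import *
press("M",7.5)
press("R",7.5)
E
```

```text
M t 11.18 f0 -0.40957160278420357 tcp [492.69  31.73  88.42]
  cmd 80.0 z 80.06 f 0.09
  cmd 78.5 z 78.53 f 0.45
  cmd 77.0 z 77.08 f 0.49
  cmd 75.5 z 75.61 f 1.97
  cmd 74.0 z 74.1 f 1.82
  cmd 72.5 z 72.59 f 2.52
  cmd 71.0 z 71.11 f 2.63
  cmd 69.5 z 69.58 f 3.36
  k N/mm 0.23863964623040493 zero at z 82.90645605782534
  after: t 15.43 f -0.3988624696200449
R t 17.63 f0 0.1547915536609211 tcp [618.3  -91.63  88.46]
  cmd 80.0 z 80.09 f -0.39
  cmd 78.5 z 78.53 f -0.44
  cmd 77.0 z 77.37 f 1.97
  cmd 75.5 z 75.81 f 3.44
  cmd 74.0 z 74.4 f 5.22
  cmd 72.5 z 73.15 f 5.87
  cmd 71.0 z 71.94 f 7.95
  cmd 69.5 z 70.72 f 8.25
  cmd 68.0 z 69.51 f 9.47
  k N/mm 0.9641114009390666 zero at z 79.51931647803688
  after: t 22.32 f -0.7185387501034233
```

The middle mount is softest (3.4 N at 8.4 mm, against 6.2 N left and 9.5 N right). I'll check the tag's location in the picture, then push it down.

```bash
python3 - <<'E'
from h import *
import cv2
c,s=np.cos(np.radians(YAW)),np.sin(np.radians(YAW))
x0,y0=PADS["M"]
x,y=x0-68*c,y0-68*s
T=get_calibration("top")
tip=[x0-69*c,y0-69*s,68]; print("expected tag end px",proj(T,tip)," target",x,y)
ori=[180,0,YAW+90]
goto([x,y,130],ori)
move_l([x,y,80],speed=100); wait(.2)
cv2.imwrite("pics/side1.png",cv2.resize(get_image("side")[170:350,200:440,::-1],None,fx=3.3,fy=3.3))
f0=get_obs()["wrist_force"][2]; print(get_obs()["t"],f0)
for z in list(np.arange(72,43,-3))+[42.5,41.2,40.3]:
    move_l([x,y,z],speed=40); wait(.05); o=get_obs(); f=o["wrist_force"][2]-f0
    print(round(z,1),o["tcp_pos"].round(1),round(f,2))
    if f>10: break
wait(.3); print(get_obs()["wrist_force"]-[0,0,f0])
cv2.imwrite("pics/side2.png",cv2.resize(get_image("side")[170:350,200:440,::-1],None,fx=3.3,fy=3.3))
move_l([x,y,130],speed=100)
goto([x-60,y+150,230],ori)
print(get_obs()["t"])
cv2.imwrite("pics/side3.png",cv2.resize(get_image("side")[170:350,200:440,::-1],None,fx=3.3,fy=3.3))
cv2.imwrite("pics/top3.png",cv2.resize(get_image("top")[150:330,180:450,::-1],None,fx=2.9,fy=2.9))
E
```

```text
expected tag end px [322.1795373  282.18121675]  target 424.837113813992 24.102181463782344
24.5333 -0.7555387065668113
72 [424.5  24.2  71.7] 1.09
69 [424.8  24.1  68.9] 0.35
66 [424.8  24.1  65.9] 0.42
63 [424.8  24.1  62.8] 0.94
60 [424.8  24.1  59.9] 0.84
57 [424.8  24.2  56.9] 0.98
54 [424.7  24.1  53.8] 1.45
51 [424.6  24.1  50.8] 0.3
48 [424.7  24.1  47.8] 0.36
45 [424.7  24.1  44.8] 1.38
42.5 [424.7  24.1  42.4] 0.8
41.2 [424.8  24.1  41.1] 0.47
40.3 [424.8  24.1  40.2] 0.99
[ 0.08845101 -0.13403067  1.52109148]
30.7167
```

View pics/side2.png

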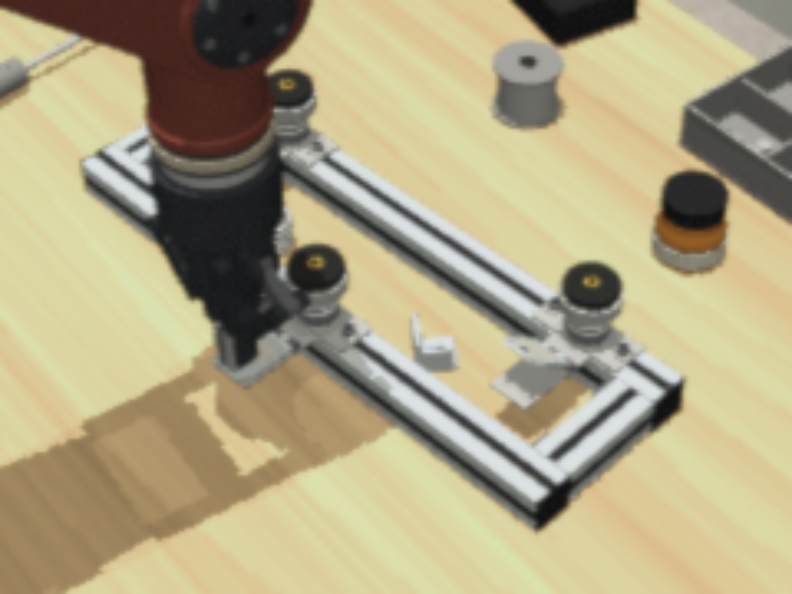

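View pics/side3.png

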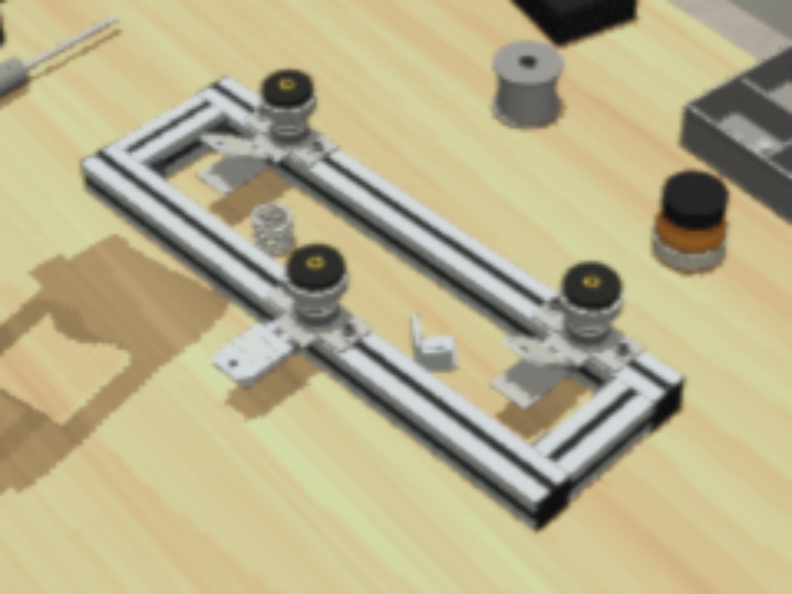

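View pics/top3.png

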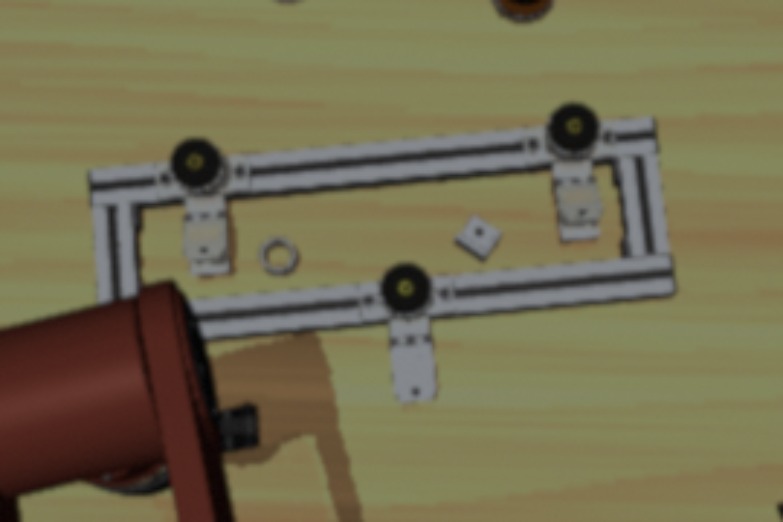

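The side crop shows the middle tag lying flat at about (253,352). The left tag at (240,150) and the right tag at (530,350) still stand, all the pads are up and the loose parts haven't moved. The top crop agrees, and the arm is clear, so I'm handing in.

```bash
python3 - <<'E'
from h import *
o=get_obs(); print(o["t"],o["wrist_force"],o["tcp_pos"]); sign_off()
E
```

```text
30.8167 [1.00822696 0.05760558 0.02620377] [364.46201309 172.92337249 228.36597727]
the job is handed in; nothing more can be done
```

I pressed the pads left, middle, then right. The middle mount is the softest, so I pushed its tag down flat and handed the job in at about 31 s; no verdict is reported.

| Mount | Depth pressed | Force |
|---|---|---|
| Left | 8.0 mm | 6.2 N |
| Middle | 8.4 mm | 3.4 N |
| Right | 8.5 mm | 9.5 N |

- **Tag:** I pushed with a fingertip to z = 40.2 mm, against 40 mm for flat, with a force of about 1.5 N.
- **Last pictures:** the middle tag is flat, the left and right tags are standing, and all three pads are up. The loose parts in view have not moved, and the arm is clear of everything. I cropped these pictures to the frame area, so I did not look again at the cutters, board or marker; the arm's path did not go near them.
- **Disagreements:** force readings had about 0.5 N of noise, so the fitted spring slopes came out lower than nominal (0.63, 0.24 and 0.96 N/mm). The order was still clear. The two cameras differed by 3–5 mm in y on the pad centres, which is well inside the pad size.

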